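Park a coffee roaster's drum with its hatch up and open it for filling

TASK

Get the small drum roaster ready to be filled. Tip its weighted catch over onto the notched flange and turn the drum slowly by its rims with your fingertips until the hidden hatch comes to the top and the catch's tooth has fallen fully home in the notch and stays there; only then slide the hatch most of the way open by its lip without pushing the drum off the catch. Be gentle with the machine and leave everything else on the worktop where it stands.

Things in the scene. Friction and masses are not known exactly. Their poses are not given: they have to be found in the camera images.
- roaster: Small coffee drum roaster, fixed on the worktop; over 25 N from the hand (both pads of a pinch together) is too much. Origin on the worktop under the drum's middle; x across the drum (away from the robot at yaw 0), y along the axle to the left. Dark base 150 mm (x), y from -94 to +132 mm. End plates at y = -84, +83 mm, up to 157 mm high; black gear housing beyond the left one, 160 mm high
- axle (a point): Middle of the drum's axle (along y), 125 mm up, fixed to the roaster. Steel drum: perforated shell of 56 mm radius between two flat end flanges of 70 mm radius, 8 mm thick, mid planes 66 mm either side. It turns freely either way without end and stays where left (0.5 N at the rim turns it). Its angle is not reported
- rim_right (a point): Highest point of the plain right flange's rim, 195 mm up, fixed to the roaster. The flange is ribbed for grip, stands 14 mm proud of the shell, 8 mm thick along y, free on both sides over its upper half: the best place to pinch and turn the drum, best in strokes up to 0.6 rad either side of the top
- rim_left (a point): Highest point of the left flange's rim, 195 mm up, fixed to the roaster, where the catch's tooth rests. This rim has the only notch, 15 mm wide, 8 mm deep, in line with the hatch's middle. At the start it is hidden below: 95 to 185 degrees short of the top if the drum's top is moved away from the robot. Turn slowly (under 50 mm/s) and stop when the tooth falls in
- catch_angle (a joint): Catch: bent bar pivoted at (-52, +66, 188) mm of the roaster. 0 = home in the notch; about 0.11 rad = lying on the rim; 1.6 = tipped back to the robot's side, its start. Pushed towards +x below 1.2 rad it falls by itself. Its wedge tooth drops into the notch by its weight and, let go, centres the drum; it holds about 2.5 N at the rim: driven on, the drum lifts it out after 5 mm and runs past
- catch_knob (a point): Middle of the catch's knob: dark steel roller at its free end, 22 mm across, 32 mm long along y, 79 mm from the pivot; about 260 mm above the worktop when tipped back, 212 mm when home
- hatch (a joint): Hatch: curved sheet that slides round the drum, 0 = shut, 0.74 rad = open at its stop; at the top it opens away from the robot. It drags with about 1.3 N, more than the drum, so an unlocked drum turns with it instead; knocking on its stop can drive the drum off the catch. Upright lip 44 mm long along the axle, midway between the flanges, 3 mm thick, from 59 to 75 mm off the axle's centre line
- lip_shut (a point): Fixed point of the roaster: the middle of the hatch lip's upper edge when the catch is home and the hatch shut, 0.36 rad on the robot's side of the top, 26 mm towards the robot from the axle and 195 mm up. Open, the lip is 0.38 rad past the top
- dark_jar: bystander: glass jar with a dark lid, 68 mm across, 100 mm high; origin under its middle
- coffee_jar: bystander: glass jar with a pale lid, 64 mm across, 100 mm high; origin under its middle
- tin_gold: bystander: square tan canister with a lid, 92 mm wide, 120 mm high; origin under its middle
- cream_bowl: bystander: cream bowl, 140 mm across, 69 mm high; origin under its middle
- tumbler: bystander: clear glass, 79 mm across, 90 mm high; origin under its middle
- teaspoon: bystander: steel teaspoon 130 mm long, lying; origin under its middle
- tea_box: bystander: dark upright carton, 35 x 66 x 102 mm; origin under its middle

How it is judged:
By the outcome, as a careful person would: the job done as asked, in the order asked, and still so for the second after the job is handed in, with the robot touching nothing.
It also fails if it takes over 72 s, if anything falls off the work surface, if the arm or the gripper's body presses on something with over 40 N, if the wrist force passes 120 N, or if a joint passes its speed limit or range.

ROBOT

A 7-joint arm with a two-finger parallel gripper is mounted at the origin on a cart in front of the work surface, level with it; the furniture and walls round the work are solid. World frame = base frame: x ahead of the robot, y to its left, z up, the work surface at z = 0. Lengths are in m, angles in degrees, forces in N, time in s.
With the tool pointing down it reaches from about 0.4 to 0.875 m from the base axis. Payload 6.5 kg.
Tool frame: the origin (TCP) lies on the centre line of the jaws, within the pads' length; the fingertips stand 14 mm ahead of it and the grasp point (between the pads) lies 5 mm behind it (arm.tip_reach is the z of the fingertips in the tool frame, in m); z points along the fingers, y is the line along which they close (so a half turn about z gives the same grasp; the last joint's range is limited). The gripper opens to 88 mm and grips with 3 to 60 N. Pads are 18 mm wide; open, the fingers measure 123 mm over their backs; the gripper's body (75 mm by 187 mm) begins 45 mm behind the grasp point.
Start: joints at [59.691, 30.733, -0.252, 88.115, 0.149, 61.152, -4.079], TCP at [0.29, -0.582, 0.253] pointing down, gripper open.
Joint ranges: [-154.64, 154.64], [-21.42, 123.67], [-72.66, 72.17], [13.99, 137.28], [-74.86, 254.86], [10.95, 109.41], [-158.01, 158.01]. Speed limits (degrees/s): [136.94, 136.94, 180, 180, 180, 180, 180].

INTERFACE

Orientations are given as [roll, pitch, yaw] about the fixed x, y, z axes, in that order (R = Rz(yaw) Ry(pitch) Rx(roll)).
In Python, from plant import arm gives the robot as it stands.
- The arm moves only by the shell command python3 -m crank 'ROWS' [FORCE]. ROWS is JSON, a list that holds one entry, the list of rows, each a list of 7 numbers: the shift along the world's x, y, z in m, then the turn, a rotation vector about the world's x, y, z in degrees, then the finger opening in m, from 0 to 0.0881. A call has 1 to 5 rows; each row is the pose to reach, as a shift and turn from the pose commanded when the call began; what a row does not reach only later rows make up. A row lasts 1/12 s, in which the tool goes at most 41.7 mm and 7.16 degrees, less where a joint would pass 70% of its speed; a pose out of reach is approached as far as the arm can. A call with a gripper value outside its range is refused whole. The fingers move at their own pace and stop on an object; FORCE is the grip in N (left out, the last holds). Time passes only in rows, so rows that repeat a pose let the fingers close. It gives the time, the measured TCP pose, the force, the opening and the grip force at its end, in the units of the state.
- arm.get_state(): the state, without advancing time (a new reading comes with each control period).
- arm.camera(name): name is "scene" or "top" or "wrist"; returns a dict with "pixels" (480x640x3 uint8, red, green, blue), "fov_y" (degrees; the focal length in pixels is half the picture's height over the tangent of half this angle, whatever the lens; pixels are square), "cx", "cy" (the principal point, pixels), "cam_to_world" (4x4, takes a point from camera to world coordinates); the wrist camera has in their place "T_tool_cam" (4x4, takes a point from camera to tool coordinates, whose origin is the TCP and whose axes are the flange's). Camera axes: x right, y down, z forward; pixel columns grow to the right and rows downward; lengths in m; the calibration is good to about 2 mm. A picture is of the moment at which its call begins: read the wrist's pose just before it. There is no depth.
- arm.finish_job(): hands the job in; it is judged then, once.
The state is a dict: "clock": time; "q": joint angles; "joint_vel": joint speeds; "joint_torque": joint torques, N m; "position": TCP position; "tool_rot": TCP orientation; "contact_force": force on the tool from outside, world axes, zero at the start; "torque": the same for the moment, N m; "grip_width": opening from 0.0 (shut) to 1.0 (fully open); "grasp_force": force on a finger pad.
Only numpy, scipy, OpenCV 4.12 (cv2) and the standard library are available. Lean on these libraries where they do the work, as an engineer would, in place of code of your own. Each camera call takes 0.05 s, during which the arm holds its last target. There are 200 camera calls.

## Working session

There is one attempt and no reset: what is moved stays moved. The work goes in short steps, Python scripts to look and compute and a shell command to move; the robot and the scene stay as the last step left them, time stands still between calls to the robot, and variables do not carry over. Pictures are saved under pics/ and viewed, at most 10 in all, crops included, and the job is handed in when it is done.

```bash
ls; mkdir -p pics
python3 - <<'E'
from plant import arm
import cv2,numpy as np
s=arm.get_state(); print(s['clock'],s['position'],s['tool_rot'],s['grip_width'])
ims=[]
for n in("scene","top"):
    c=arm.camera(n); cv2.imwrite(f'pics/{n}0.png',c['pixels'][:,:,::-1]); print(n,c['fov_y'],c['cx'],c['cy'],np.round(c['cam_to_world'],4).tolist())
E
```

```text
pics
0.0 [ 0.28990866 -0.58113245  0.25183977] [-1.79903234e+02  8.36831215e-03  2.65208408e+01] 0.9988269529275423
scene 57.58218944079806 318.5904006233921 240.6394013628304 [[-0.4397, -0.6156, 0.654, -0.3565], [-0.8981, 0.2953, -0.3259, 0.3082], [0.0075, -0.7307, -0.6827, 0.9902], [0.0, 0.0, 0.0, 1.0]]
top 47.19826769755131 325.6301748431046 245.42406617813617 [[-0.0394, -0.96, 0.2773, 0.0803], [-0.9992, 0.0367, -0.015, -0.0617], [0.0042, -0.2777, -0.9607, 1.4116], [0.0, 0.0, 0.0, 1.0]]
```

View pics/scene0.png

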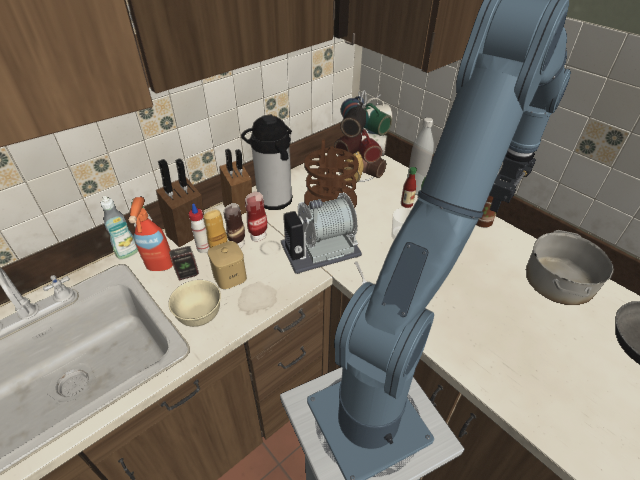

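View pics/top0.png

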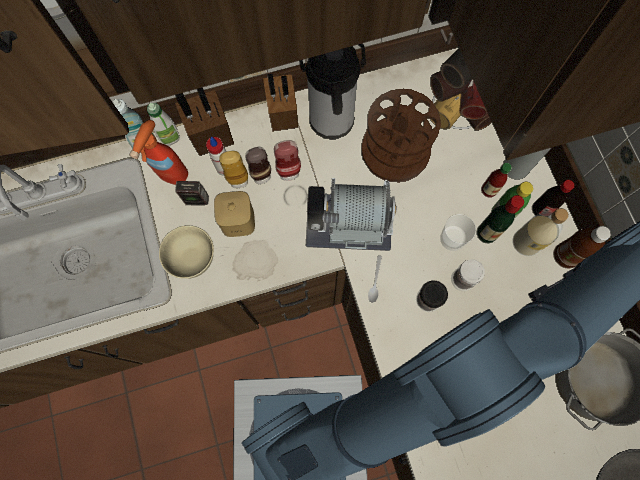

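The roaster is at about (350,215) in the top view and (322,235) in the scene view, at nearly zero yaw. The tall items stand behind it, the spoon at (377,280). I'll zoom in on it.

Run:
```python
import cv2,numpy as np
t=cv2.imread('pics/top0.png')[165:265,295:405]; s=cv2.imread('pics/scene0.png')[185:280,275:370]
a=cv2.resize(t,(440,400),interpolation=cv2.INTER_CUBIC); b=cv2.resize(s,(360,360),interpolation=cv2.INTER_CUBIC); b=cv2.copyMakeBorder(b,0,40,0,0,0)
cv2.imwrite('pics/z0.png',np.hstack([a,b]))
```

```text
(no output)
```

View pics/z0.png

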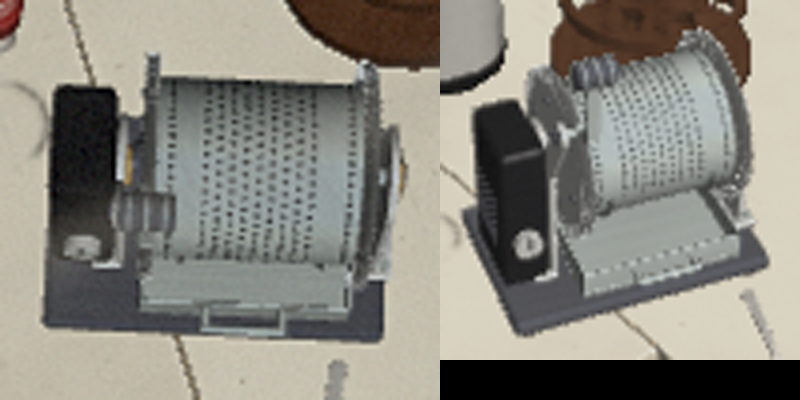

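```bash
cat > h.py <<'E'
import numpy as np
from plant import arm
CAM={'scene':(57.58218944079806,318.59,240.639,[[-0.4397,-0.6156,0.654,-0.3565],[-0.8981,0.2953,-0.3259,0.3082],[0.0075,-0.7307,-0.6827,0.9902]]),
'top':(47.19826769755131,325.63,245.424,[[-0.0394,-0.96,0.2773,0.0803],[-0.9992,0.0367,-0.015,-0.0617],[0.0042,-0.2777,-0.9607,1.4116]])}
def ray(n,u,v):
    f,cx,cy,T=CAM[n];T=np.array(T);F=240/np.tan(np.radians(f/2))
    d=T[:,:3]@[(u-cx)/F,(v-cy)/F,1];return T[:,3],d/np.linalg.norm(d)
def plane(n,u,v,z):
    o,d=ray(n,u,v);return o+d*(z-o[2])/d[2]
def tri(a,b):
    (o1,d1),(o2,d2)=ray('top',*a),ray('scene',*b)
    s=np.linalg.lstsq(np.c_[d1,-d2],o2-o1,rcond=None)[0];p,q=o1+s[0]*d1,o2+s[1]*d2
    return (p+q)/2,np.linalg.norm(p-q)
def proj(n,p):
    f,cx,cy,T=CAM[n];T=np.array(T);F=240/np.tan(np.radians(f/2))
    c=T[:,:3].T@(np.array(p)-T[:,3]);return np.array([cx+F*c[0]/c[2],cy+F*c[1]/c[2]])
E
python3 - <<'E'
from h import *
t=lambda u,v:(295+u/4,165+v/4); s=lambda u,v:(275+(u-440)/3.79,185+v/3.79)
print('knob',tri(t(147,210),s(594,69)))
L=plane('top',*t(45,326),0.008);R=plane('top',*t(384,340),0.008)
print('base top',L,R,np.linalg.norm(L-R),'scene',plane('scene',*s(520,330),0.008),plane('scene',*s(768,265),0.008),plane('scene',*s(463,212),0.012))
y=np.arctan2(*(L-R)[[1,0]][::-1]*[-1,1]) 
e=(L-R)/np.linalg.norm(L-R); ex=np.array([e[1],-e[0],0])
O=R+ex*.075+e*.094; print('origin',O,'yaw',np.degrees(np.arctan2(ex[1],ex[0])))
for p in([-.052-.005,.066,.26],[0,-.066,.195],[0,.066,.195],[-.075,.132,.0],[.075,-.094,0]):
    w=O+ex*p[0]+e*p[1];w[2]=p[2]
    a=proj('top',w);b=proj('scene',w);print(w.round(4),'crop top',(a-[295,165])*4,'scene',(b-[275,185])*3.79+[440,0])
E
```

```text
knob (array([ 0.47503003, -0.09586533,  0.26384089]), np.float64(0.0005292533412409498))
base top [ 0.48443273 -0.03203201  0.008     ] [ 0.46617919 -0.25651247  0.008     ] 0.22522138373246617 scene [ 0.48771932 -0.03680628  0.008     ] [ 0.46534861 -0.25476605  0.008     ] [ 0.63245047 -0.04731898  0.012     ]
origin [ 0.54855089 -0.16890024  0.008     ] yaw -4.648754910693539
[ 0.4971 -0.0985  0.26  ] crop top [150.40008746 174.89558555] scene [583.57358858  54.9866381 ]
[ 0.5432 -0.2347  0.195 ] crop top [375.26998821 130.8454566 ] scene [714.01477731  42.45058447]
[ 0.5539 -0.1031  0.195 ] crop top [152.27790149 121.79785375] scene [557.25169875  79.67492783]
[ 0.4845 -0.0313  0.    ] crop top [ 44.25837143 329.31742131] scene [515.61924335 341.61187772]
[ 0.6157 -0.2687  0.    ] crop top [384.54895038 132.85674045] scene [697.01251201 160.89311351]
```

```bash
python3 -m crank '[[[0.01,0.03,0.02,0,0,-6,0],[0.02,0.065,0.04,0,0,-12,0],[0.03,0.1,0.05,0,0,-18,0],[0.04,0.135,0.05,0,0,-24,0],[0.05,0.17,0.05,0,0,-31,0]]]' 10
python3 -m crank '[[[0.01,0.037,0,0,0,0,0],[0.02,0.074,0,0,0,0,0],[0.03,0.111,0,0,0,0,0],[0.04,0.148,0,0,0,0,0],[0.05,0.185,0,0,0,0,0]]]'
python3 - <<'E'
from h import *
print(arm.get_state()['tool_rot'])
for z in(0.15,.25,.3):print('rack top centre',plane('top',402,115,z),plane('scene',331,162,z))
print(tri((402,118),(331,165)),'rack near base edge',plane('top',397,181,0),'right edge',plane('top',436,150,.05), 'left',plane('top',362,150,.05))
E
```

```text
clock: 0.52
position: [0.3405, -0.4101, 0.3032]
tool_rot: [180.0, -0.0, -4.8]
contact_force: [0.6, 0.7, -0.3]
grip_width: 0.644
grasp_force: 0.0
clock: 0.93
position: [0.39, -0.2247, 0.3026]
tool_rot: [180.0, 0.0, -4.5]
contact_force: [1.3, -0.3, -0.0]
grip_width: 0.268
grasp_force: 0.0
[ 1.79997693e+02  1.86259965e-02 -4.48801495e+00]
rack top centre [ 0.78537366 -0.29113588  0.15      ] [ 0.79092334 -0.30885116  0.15      ]
rack top centre [ 0.7294864  -0.27294978  0.25      ] [ 0.65435784 -0.23541017  0.25      ]
rack top centre [ 0.70154277 -0.26385673  0.3       ] [ 0.58607509 -0.19868968  0.3       ]
(array([ 0.77094656, -0.29323642,  0.15509633]), np.float64(0.009405443905266339)) rack near base edge [ 0.66582823 -0.28862183  0.        ] right edge [ 0.73171549 -0.39345995  0.05      ] left [ 0.73923351 -0.19234825  0.05      ]
```

```bash
python3 -m crank '[[[0.01,0.035,0,0,0,0,0],[0.02,0.07,0,0,0,0,0],[0.03,0.105,0,0,0,0,0],[0.037,0.128,-0.015,0,0,0,0],[0.037,0.128,-0.038,0,0,0,0]]]' 10
python3 -m crank '[[[0.005,0,0,0,0,0,0],[0.014,0,0,0,0,0,0],[0.022,0,0,0,0,0,0],[0.03,0,0,0,0,0,0],[0.034,0,0,0,0,0,0]]]'
python3 - <<'E'
from h import *
import cv2
a=arm.camera('top')['pixels'][150:280,280:420,::-1];b=arm.camera('scene')['pixels'][160:290,260:400,::-1]
cv2.imwrite('pics/k1.png',cv2.resize(np.hstack([a,b]),None,fx=2.8,fy=2.8,interpolation=cv2.INTER_CUBIC))
E
```

```text
clock: 1.35
position: [0.43, -0.0934, 0.266]
tool_rot: [-179.9, -0.3, -4.0]
contact_force: [0.7, -0.7, 0.1]
grip_width: 0.004
grasp_force: 0.0
clock: 1.77
position: [0.463, -0.0994, 0.2656]
tool_rot: [180.0, -0.1, -4.6]
contact_force: [-0.3, 0.3, 0.3]
grip_width: 0.003
grasp_force: 0.2
```

View pics/k1.png

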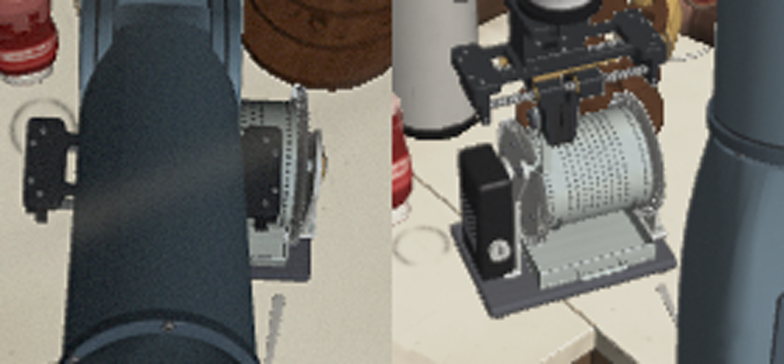

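The closed fingers are right behind the knob (scene crop, about (560,125)). I'll keep pushing.

```bash
python3 -m crank '[[[0.006,0,0,0,0,0,0],[0.012,0,0,0,0,0,0],[0.018,0,0,0,0,0,0],[0.024,0,0,0,0,0,0],[0.03,0,0,0,0,0,0]]]'
python3 -m crank '[[[0.005,0,0,0,0,0,0],[0.01,0,0,0,0,0,0],[0.01,0,0,0,0,0,0],[0.01,0,0,0,0,0,0],[-0.01,0,0.01,0,0,0,0]]]'
python3 - <<'E'
from h import *
import cv2
a=arm.camera('wrist');T=a['T_tool_cam'];print(a['fov_y'],np.round(T,4).tolist())
b=arm.camera('scene')['pixels'][160:290,260:400,::-1]
b=cv2.resize(b,(360,334),interpolation=cv2.INTER_CUBIC);a=cv2.resize(a['pixels'][:,:,::-1],(440,330));b=b[:330]
cv2.imwrite('pics/k2.png',np.hstack([a,b]))
E
```

```text
clock: 2.28
position: [0.4919, -0.0986, 0.2648]
tool_rot: [-180.0, -0.0, -4.5]
contact_force: [-0.8, 0.8, 0.2]
grip_width: 0.011
grasp_force: 0.0
clock: 2.7
position: [0.4823, -0.0981, 0.2735]
tool_rot: [-179.9, 0.0, -4.4]
contact_force: [-0.2, -0.1, -0.4]
grip_width: 0.004
grasp_force: 0.0
66.74491248637669 [[-0.0, -0.9482, -0.3176, 0.0826], [1.0, 0.0002, -0.0006, -0.0002], [0.0006, -0.3176, 0.9482, -0.132], [0.0, 0.0, 0.0, 1.0]]
```

View pics/k2.png

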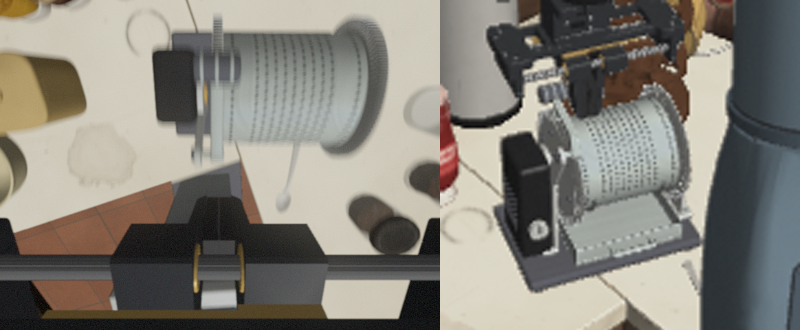

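Run:
```python
from h import *
for e in(109,95,85,70,50,24,17.7):
    a=np.radians(e);x=-.052+.079*np.cos(a);z=.188+.079*np.sin(a)
    w=[.5485+x*.9967+.066*.081,-.169+.066*.9967-.081*x,z];print(e,np.round(w,3),proj('scene',w).round(1))
```

```text
109 [ 0.476 -0.097  0.263] [315.7 203.1]
95 [ 0.495 -0.098  0.267] [313.2 197.9]
85 [ 0.509 -0.1    0.267] [311.4 195.1]
70 [ 0.529 -0.101  0.262] [308.8 192.2]
50 [ 0.553 -0.103  0.249] [305.9 191.4]
24 [ 0.574 -0.105  0.22 ] [303.5 195.2]
17.7 [ 0.577 -0.105  0.212] [303.2 196.8]
```

The knob sits at (303,196) in the scene, which matches the catch lying on the rim. Next I move to the right flange, tilted 30° towards the robot.

```bash
python3 -m crank '[[[0,-0.03,0.03,-0.6,-7,0,0.03],[0,-0.065,0.03,-1.1,-14,0,0.03],[0,-0.1,0.03,-1.7,-21,0,0.03],[0.001,-0.132,0.01,-2.3,-28,0,0.03],[0.001,-0.132,-0.025,-2.4,-29.9,0,0.03]]]' 5
python3 - <<'E'
from h import *
import cv2
s=arm.get_state();print(s['position'],s['tool_rot'],s['grip_width'])
a=arm.camera('wrist')['pixels'][:,:,::-1];b=arm.camera('scene')['pixels'][160:290,260:400,::-1]
b=cv2.resize(b,(360,334),interpolation=cv2.INTER_CUBIC)[:330];a=cv2.resize(a,(440,330))
cv2.imwrite('pics/k3.png',np.hstack([a,b]))
E
```

```text
clock: 3.22
position: [0.4854, -0.2285, 0.2682]
tool_rot: [-179.9, -29.4, -4.4]
contact_force: [3.2, 2.0, -0.0]
grip_width: 0.333
grasp_force: 0.0
[ 0.48539492 -0.22854094  0.26817717] [-179.93414575  -29.39069044   -4.44679235] 0.3334375343307864
```

View pics/k3.png

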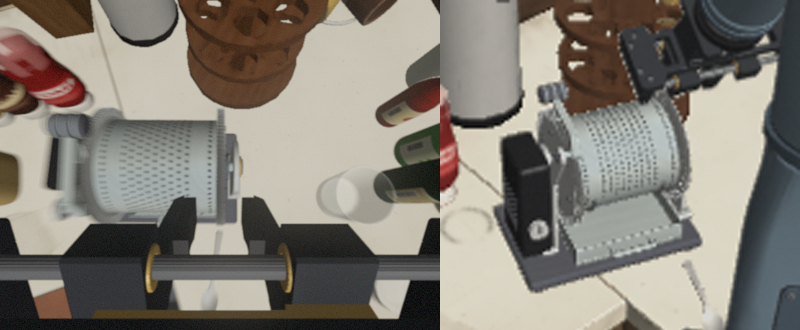

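The flange lies between the open fingertips, at about column 222 against the image centre 220. I'll go in along the radius.

```bash
python3 -m crank '[[[0,0,-0.02,0,0,0,0.03],[0.005,0,-0.028,0,0,0,0.03],[0.01,-0.001,-0.037,0,0,0,0.03],[0.015,-0.001,-0.045,0,0,0,0.03],[0.015,-0.001,-0.045,0,0,0,0.03]]]' 5
python3 -m crank '[[[0.002,0,-0.003,0,0,0,0.03],[0.004,-0.001,-0.007,0,0,0,0.03],[0.006,-0.001,-0.01,0,0,0,0.03],[0.0075,-0.001,-0.0135,0,0,0,0.03],[0.0075,-0.001,-0.0135,0,0,0,0.03]]]'
python3 - <<'E'
from h import *
import cv2
s=arm.get_state();print(s['position'],s['tool_rot'])
a=arm.camera('wrist')['pixels'][120:400,120:520,::-1];cv2.imwrite('pics/k4.png',cv2.resize(a,(600,420)))
E
```

```text
clock: 3.73
position: [0.5012, -0.2227, 0.2191]
tool_rot: [-179.4, -28.7, -4.2]
contact_force: [-0.8, -0.3, 0.5]
grip_width: 0.338
grasp_force: 0.0
clock: 4.15
position: [0.5072, -0.2248, 0.2058]
tool_rot: [-179.4, -28.8, -4.3]
contact_force: [-0.3, -0.1, -0.8]
grip_width: 0.341
grasp_force: 0.0
[ 0.50720336 -0.22477166  0.20582061] [-179.44788228  -28.76683077   -4.2748277 ]
```

View pics/k4.png

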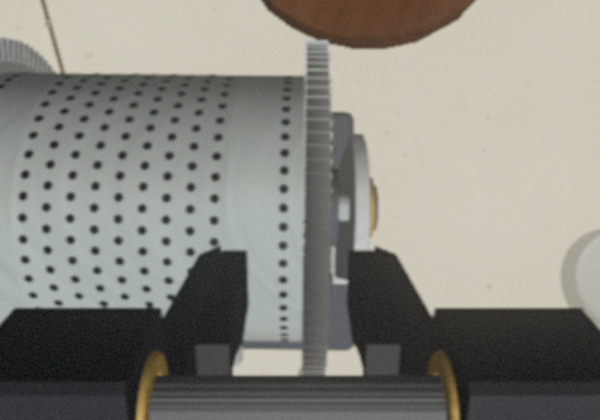

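The gap centre is at column 299 and the flange at 315 (about 4.7 mm to the right). I'll correct that, then go down and close.

```bash
python3 -m crank '[[[0,-0.003,-0.003,0,0,0,0.03],[0,-0.0047,-0.007,0,0,0,0.03],[0,-0.0047,-0.011,0,0,0,0.03],[0,-0.0047,-0.0145,0,0,0,0.03],[0,-0.0047,-0.0145,0,0,0,0.03]]]' 5
python3 -m crank '[[[0,0,0,0,0,0,0.02],[0,0,0,0,0,0,0.015],[0,0,0,0,0,0,0.01],[0,0,0,0,0,0,0.006],[0,0,0,0,0,0,0.006]]]' 5
```

```text
clock: 4.62
position: [0.5066, -0.2296, 0.1908]
tool_rot: [-179.4, -28.7, -4.3]
contact_force: [-1.4, -0.5, 0.2]
grip_width: 0.34
grasp_force: 0.0
clock: 5.03
position: [0.5073, -0.2305, 0.1921]
tool_rot: [-179.5, -28.8, -4.3]
contact_force: [1.8, -3.8, -1.5]
grip_width: 0.094
grasp_force: 5.0
```

```bash
cat > arc.py <<'E'
import sys,numpy as np
def arc(a,step,n,r=.0755,y=-4.5):
    c,s=np.cos(np.radians(y)),np.sin(np.radians(y));o=[]
    for k in range(1,n+1):
        p=np.radians([a,a+k*step]);dx=r*(np.sin(p[1])-np.sin(p[0]));dz=r*(np.cos(p[1])-np.cos(p[0]))
        o.append([round(float(v),4) for v in(dx*c,dx*s,dz)]+[round(-s*k*step,1),round(c*k*step,1),0])
    return o
if __name__=='__main__':
    for a in(-28.5,-16.5,-4.5,7.5,19.5):print(a,arc(a,2.4,5))
    print('back',31.5,arc(31.5,-6,5),1.5,arc(1.5,-6,5))
E
python3 arc.py
```

```text
-28.5 [[0.0028, -0.0002, 0.0015, np.float64(0.2), np.float64(2.4), 0], [0.0057, -0.0004, 0.0028, np.float64(0.4), np.float64(4.8), 0], [0.0086, -0.0007, 0.004, np.float64(0.6), np.float64(7.2), 0], [0.0115, -0.0009, 0.0051, np.float64(0.8), np.float64(9.6), 0], [0.0145, -0.0011, 0.006, np.float64(0.9), np.float64(12.0), 0]]
-16.5 [[0.003, -0.0002, 0.0008, np.float64(0.2), np.float64(2.4), 0], [0.0061, -0.0005, 0.0015, np.float64(0.4), np.float64(4.8), 0], [0.0092, -0.0007, 0.0021, np.float64(0.6), np.float64(7.2), 0], [0.0123, -0.001, 0.0026, np.float64(0.8), np.float64(9.6), 0], [0.0155, -0.0012, 0.0029, np.float64(0.9), np.float64(12.0), 0]]
-4.5 [[0.0031, -0.0002, 0.0002, np.float64(0.2), np.float64(2.4), 0], [0.0063, -0.0005, 0.0002, np.float64(0.4), np.float64(4.8), 0], [0.0095, -0.0007, 0.0001, np.float64(0.6), np.float64(7.2), 0], [0.0126, -0.001, -0.0001, np.float64(0.8), np.float64(9.6), 0], [0.0157, -0.0012, -0.0004, np.float64(0.9), np.float64(12.0), 0]]
7.5 [[0.0031, -0.0002, -0.0005, np.float64(0.2), np.float64(2.4), 0], [0.0062, -0.0005, -0.0011, np.float64(0.4), np.flo
[... 528 characters left out ...]
64(12.0), 0]]
back 31.5 [[-0.0069, 0.0005, 0.0038, np.float64(-0.5), np.float64(-6.0), 0], [-0.0142, 0.0011, 0.0068, np.float64(-0.9), np.float64(-12.0), 0], [-0.0218, 0.0017, 0.009, np.float64(-1.4), np.float64(-17.9), 0], [-0.0295, 0.0023, 0.0105, np.float64(-1.9), np.float64(-23.9), 0], [-0.0374, 0.0029, 0.0111, np.float64(-2.4), np.float64(-29.9), 0]] 1.5 [[-0.0079, 0.0006, -0.0002, np.float64(-0.5), np.float64(-6.0), 0], [-0.0157, 0.0012, -0.0012, np.float64(-0.9), np.float64(-12.0), 0], [-0.0233, 0.0018, -0.0031, np.float64(-1.4), np.float64(-17.9), 0], [-0.0308, 0.0024, -0.0057, np.float64(-1.9), np.float64(-23.9), 0], [-0.0379, 0.003, -0.0091, np.float64(-2.4), np.float64(-29.9), 0]]
```

```bash
python3 -m crank '[[[0.0028,-0.001,0.0015,0.2,2.4,0,0.006],[0.0057,-0.0012,0.0028,0.4,4.8,0,0.006],[0.0086,-0.0014,0.004,0.6,7.2,0,0.006],[0.0115,-0.0016,0.0051,0.8,9.6,0,0.006],[0.0145,-0.0018,0.006,0.9,12,0,0.006]]]' 5
python3 -m crank '[[[0.003,-0.0002,0.0008,0.2,2.4,0,0.006],[0.0061,-0.0005,0.0015,0.4,4.8,0,0.006],[0.0092,-0.0007,0.0021,0.6,7.2,0,0.006],[0.0123,-0.001,0.0026,0.8,9.6,0,0.006],[0.0155,-0.0012,0.0029,0.9,12,0,0.006]]]'
python3 -c "
from h import *;import cv2
cv2.imwrite('pics/w5.png',arm.camera('wrist')['pixels'][:,:,::-1]);cv2.imwrite('pics/s5.png',arm.camera('scene')['pixels'][:,:,::-1])"
```

```text
clock: 5.45
position: [0.5208, -0.2317, 0.1976]
tool_rot: [-179.5, -16.5, -4.3]
contact_force: [-0.5, -0.8, -2.2]
grip_width: 0.087
grasp_force: 5.0
clock: 5.87
position: [0.5364, -0.233, 0.2006]
tool_rot: [-179.5, -4.5, -4.3]
contact_force: [-0.9, -1.2, -1.3]
grip_width: 0.091
grasp_force: 5.0
```

```bash
python3 -m crank '[[[0.0031,-0.0002,0.0002,0.2,2.4,0,0.006],[0.0063,-0.0005,0.0002,0.4,4.8,0,0.006],[0.0095,-0.0007,0.0001,0.6,7.2,0,0.006],[0.0126,-0.001,-0.0001,0.8,9.6,0,0.006],[0.0157,-0.0012,-0.0004,0.9,12,0,0.006]]]'
python3 -m crank '[[[0.0031,-0.0002,-0.0005,0.2,2.4,0,0.006],[0.0062,-0.0005,-0.0011,0.4,4.8,0,0.006],[0.0093,-0.0007,-0.0018,0.6,7.2,0,0.006],[0.0123,-0.001,-0.0027,0.8,9.6,0,0.006],[0.0153,-0.0012,-0.0037,0.9,12,0,0.006]]]'
python3 -m crank '[[[0.0029,-0.0002,-0.0011,0.2,2.4,0,0.006],[0.0058,-0.0005,-0.0024,0.4,4.8,0,0.006],[0.0087,-0.0007,-0.0037,0.6,7.2,0,0.006],[0.0115,-0.0009,-0.0052,0.8,9.6,0,0.006],[0.0142,-0.0011,-0.0068,0.9,12,0,0.006]]]'
python3 -m crank '[[[0,0,0,0,0,0,0.01],[0,0,0,0,0,0,0.02],[0,0,0,0,0,0,0.026],[0,0,0,0,0,0,0.026]]]'
python3 -c "
from h import *;import cv2
cv2.imwrite('pics/w6.png',arm.camera('wrist')['pixels'][:,:,::-1]);cv2.imwrite('pics/s6.png',arm.camera('scene')['pixels'][:,:,::-1])"
```

```text
clock: 6.38
position: [0.5522, -0.2343, 0.2003]
tool_rot: [-179.5, 7.4, -4.3]
contact_force: [-1.4, -2.1, -1.8]
grip_width: 0.089
grasp_force: 5.0
clock: 6.8
position: [0.5677, -0.2356, 0.1967]
tool_rot: [-179.5, 19.4, -4.3]
contact_force: [-0.4, -1.9, 0.5]
grip_width: 0.09
grasp_force: 5.0
clock: 7.22
position: [0.582, -0.2368, 0.1899]
tool_rot: [-179.4, 31.4, -4.3]
contact_force: [-0.8, -2.5, 2.2]
grip_width: 0.09
grasp_force: 5.0
clock: 7.55
position: [0.5822, -0.2358, 0.1902]
tool_rot: [-179.4, 31.3, -4.2]
contact_force: [-0.8, 1.1, -0.3]
grip_width: 0.291
grasp_force: 0.0
```

Good: the drum has turned 60°. I swing back, grip, and look at what is visible on the robot's side.

```bash
python3 -m crank '[[[-0.0069,0.0005,0.0038,-0.5,-6,0,0.026],[-0.0142,0.0011,0.0068,-0.9,-12,0,0.026],[-0.0218,0.0017,0.009,-1.4,-17.9,0,0.026],[-0.0295,0.0023,0.0105,-1.9,-23.9,0,0.026],[-0.0374,0.0029,0.0111,-2.4,-29.9,0,0.026]]]'
python3 -m crank '[[[-0.0079,0.0006,-0.0002,-0.5,-6,0,0.026],[-0.0157,0.0012,-0.0012,-0.9,-12,0,0.026],[-0.0233,0.0018,-0.0031,-1.4,-17.9,0,0.026],[-0.0308,0.0024,-0.0057,-1.9,-23.9,0,0.026],[-0.0379,0.003,-0.0091,-2.4,-29.9,0,0.026]]]'
python3 -m crank '[[[0,-0.0008,0,0,0,0,0.02],[0,-0.0008,0,0,0,0,0.015],[0,-0.0008,0,0,0,0,0.01],[0,-0.0008,0,0,0,0,0.006],[0,-0.0008,0,0,0,0,0.006]]]' 5
python3 -c "
from h import *;import cv2
a=arm.camera('wrist')['pixels'][:,:,::-1];b=arm.camera('scene')['pixels'][:,:,::-1]
cv2.imwrite('pics/w7.png',a);cv2.imwrite('pics/s7.png',b)
b=cv2.resize(b[170:290,270:380],(400,436),interpolation=cv2.INTER_CUBIC);a=cv2.resize(a[:436,:400],(400,436))
cv2.imwrite('pics/k7.png',np.hstack([a,b]))"
```

```text
clock: 8.07
position: [0.5451, -0.2332, 0.2024]
tool_rot: [-179.7, 0.9, -4.3]
contact_force: [0.7, 0.0, 0.0]
grip_width: 0.299
grasp_force: 0.0
clock: 8.48
position: [0.5083, -0.2291, 0.193]
tool_rot: [-179.6, -26.9, -4.2]
contact_force: [0.5, 0.7, -1.0]
grip_width: 0.297
grasp_force: 0.0
clock: 8.9
position: [0.5129, -0.231, 0.1936]
tool_rot: [-179.6, -26.9, -4.2]
contact_force: [-2.4, -5.2, 4.4]
grip_width: 0.089
grasp_force: 5.0
```

View pics/k7.png

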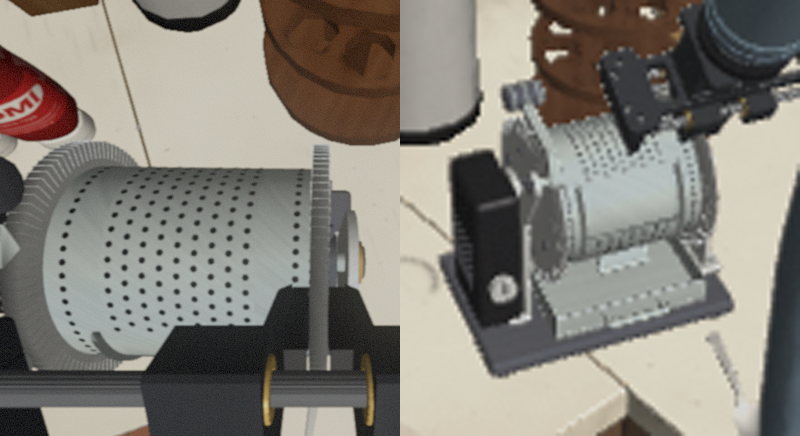

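Run:
```python
from h import *
s=arm.get_state();print(s['q'],s['position'],s['contact_force'])
def R(x,y,z):return [.5485+x*.9967+y*.081,-.169+y*.9967-.081*x,z]
for d in(-20,-40,-60,-70,-80,-90,-100,-110):
    a=np.radians(d);print(d,[((proj('scene',R(r*np.sin(a),yy,.125+r*np.cos(a)))-[270,170])*3.636+[400,0]).round() for r,yy in((.056,0),(.075,0),(.075,.022),(.07,.062))])
```

```text
[ 31.27808303  18.57959582  -7.24238978 123.72529913 -30.38372553
  14.63014505 -41.20736018] [ 0.51286123 -0.23094313  0.19350659] [-1.43538552 -5.22124012  2.38306549]
-20 [array([616., 143.]), array([619., 131.]), array([594., 137.]), array([546., 152.])]
-40 [array([623., 165.]), array([630., 160.]), array([604., 166.]), array([556., 179.])]
-60 [array([629., 188.]), array([637., 192.]), array([612., 198.]), array([563., 209.])]
-70 [array([630., 200.]), array([639., 207.]), array([614., 214.]), array([565., 224.])]
-80 [array([631., 210.]), array([640., 222.]), array([615., 228.]), array([566., 237.])]
-90 [array([631., 220.]), array([640., 235.]), array([615., 241.]), array([567., 249.])]
-100 [array([630., 228.]), array([639., 246.]), array([614., 252.]), array([566., 260.])]
-110 [array([629., 235.]), array([637., 254.]), array([612., 261.]), array([565., 268.])]
```

The picture shows a smooth panel on the robot's side at (635,205) and a white lip-sized patch at (622,262), so the notch is still well below the top. Joint 6 is near its limit here, so I start this stroke from −24° and turn 48°.

```bash
python3 -c "
from arc import arc
for a in(-24,-12,0,12):print(a,[[float(v) for v in r] for r in arc(a,2.4,5,.075)])"
```

```text
-24 [[0.0029, -0.0002, 0.0012, 0.2, 2.4, 0.0], [0.0058, -0.0005, 0.0023, 0.4, 4.8, 0.0], [0.0088, -0.0007, 0.0033, 0.6, 7.2, 0.0], [0.0118, -0.0009, 0.0041, 0.8, 9.6, 0.0], [0.0149, -0.0012, 0.0048, 0.9, 12.0, 0.0]]
-12 [[0.0031, -0.0002, 0.0006, 0.2, 2.4, 0.0], [0.0062, -0.0005, 0.001, 0.4, 4.8, 0.0], [0.0093, -0.0007, 0.0014, 0.6, 7.2, 0.0], [0.0124, -0.001, 0.0016, 0.8, 9.6, 0.0], [0.0155, -0.0012, 0.0016, 0.9, 12.0, 0.0]]
0 [[0.0031, -0.0002, -0.0001, 0.2, 2.4, 0.0], [0.0063, -0.0005, -0.0003, 0.4, 4.8, 0.0], [0.0094, -0.0007, -0.0006, 0.6, 7.2, 0.0], [0.0125, -0.001, -0.0011, 0.8, 9.6, 0.0], [0.0155, -0.0012, -0.0016, 0.9, 12.0, 0.0]]
12 [[0.003, -0.0002, -0.0007, 0.2, 2.4, 0.0], [0.0061, -0.0005, -0.0016, 0.4, 4.8, 0.0], [0.009, -0.0007, -0.0025, 0.6, 7.2, 0.0], [0.012, -0.0009, -0.0036, 0.8, 9.6, 0.0], [0.0149, -0.0012, -0.0048, 0.9, 12.0, 0.0]]
```

```bash
python3 -m crank '[[[0.0029,-0.001,0.0012,0.2,2.4,0,0.006],[0.0058,-0.0013,0.0023,0.4,4.8,0,0.006],[0.0088,-0.0015,0.0033,0.6,7.2,0,0.006],[0.0118,-0.0017,0.0041,0.8,9.6,0,0.006],[0.0149,-0.002,0.0048,0.9,12,0,0.006]]]'
python3 -m crank '[[[0.0031,-0.0002,0.0006,0.2,2.4,0,0.006],[0.0062,-0.0005,0.001,0.4,4.8,0,0.006],[0.0093,-0.0007,0.0014,0.6,7.2,0,0.006],[0.0124,-0.001,0.0016,0.8,9.6,0,0.006],[0.0155,-0.0012,0.0016,0.9,12,0,0.006]]]'
```

```text
clock: 9.42
position: [0.5264, -0.2321, 0.1977]
tool_rot: [-179.5, -14.5, -4.1]
contact_force: [-1.9, -1.6, -0.6]
grip_width: 0.086
grasp_force: 5.0
clock: 9.83
position: [0.542, -0.2334, 0.1995]
tool_rot: [-179.6, -2.5, -4.2]
contact_force: [-1.6, -3.6, 1.9]
grip_width: 0.09
grasp_force: 5.0
```

```bash
python3 -m crank '[[[0.0031,-0.0006,-0.0001,0.2,2.4,0,0.006],[0.0063,-0.0009,-0.0003,0.4,4.8,0,0.006],[0.0094,-0.0011,-0.0006,0.6,7.2,0,0.006],[0.0125,-0.0014,-0.0011,0.8,9.6,0,0.006],[0.0155,-0.0016,-0.0016,0.9,12,0,0.006]]]'
python3 -m crank '[[[0.003,-0.0002,-0.0007,0.2,2.4,0,0.006],[0.0061,-0.0005,-0.0016,0.4,4.8,0,0.006],[0.009,-0.0007,-0.0025,0.6,7.2,0,0.006],[0.012,-0.0009,-0.0036,0.8,9.6,0,0.006],[0.0149,-0.0012,-0.0048,0.9,12,0,0.006]]]'
python3 -m crank '[[[0,0,0,0,0,0,0.01],[0,0,0,0,0,0,0.02],[0,0,0,0,0,0,0.026],[0,0,0,0,0,0,0.026]]]'
python3 -c "
from h import *;import cv2
cv2.imwrite('pics/w8.png',arm.camera('wrist')['pixels'][:,:,::-1]);cv2.imwrite('pics/s8.png',arm.camera('scene')['pixels'][:,:,::-1]);cv2.imwrite('pics/t8.png',arm.camera('top')['pixels'][:,:,::-1])"
```

```text
clock: 10.25
position: [0.5576, -0.2347, 0.198]
tool_rot: [-179.6, 9.6, -4.2]
contact_force: [-1.5, -3.7, 2.5]
grip_width: 0.093
grasp_force: 5.0
clock: 10.67
position: [0.5725, -0.2359, 0.1933]
tool_rot: [-179.7, 21.6, -4.2]
contact_force: [-1.0, -2.9, 2.2]
grip_width: 0.088
grasp_force: 5.0
clock: 11.0
position: [0.5717, -0.2346, 0.1925]
tool_rot: [-179.3, 21.4, -4.2]
contact_force: [-0.1, 0.4, -0.6]
grip_width: 0.29
grasp_force: 0.0
```

```bash
python3 -c "
import cv2,numpy as np
s=cv2.imread('pics/s8.png')[180:270,290:370];t=cv2.imread('pics/t8.png')[170:255,300:400];w=cv2.imread('pics/w8.png')
a=cv2.resize(s,(480,540),interpolation=cv2.INTER_CUBIC);b=cv2.resize(t,(320,272),interpolation=cv2.INTER_CUBIC);c=cv2.resize(w,(320,240));c=cv2.copyMakeBorder(c,0,28,0,0,0)
cv2.imwrite('pics/k8.png',np.hstack([a,np.vstack([b,c])]))"
```

```text
(no output)
```

View pics/k8.png

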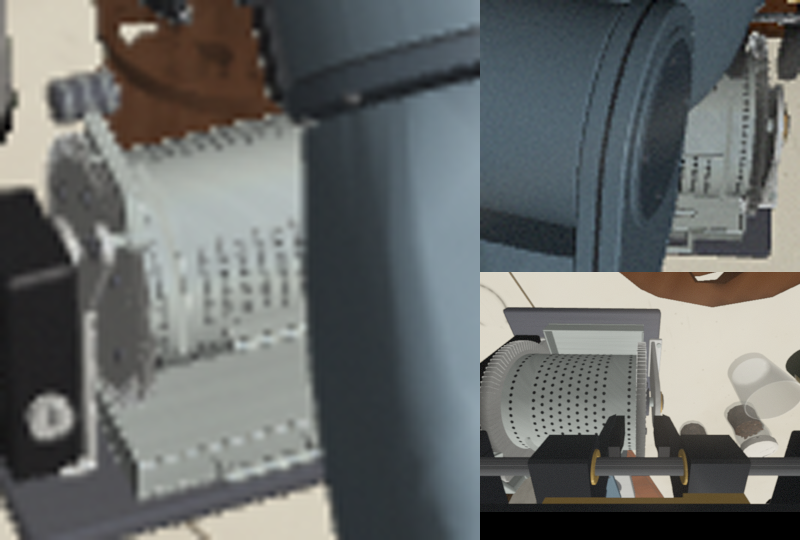

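```bash
python3 -c "
from arc import arc
for a,s in((23.5,-6),(-6.5,-3)):print(a,[[float(v) for v in r] for r in arc(a,s,5,.0745)])"
```

```text
23.5 [[-0.0073, 0.0006, 0.0027, -0.5, -6.0, 0.0], [-0.0148, 0.0012, 0.0047, -0.9, -12.0, 0.0], [-0.0225, 0.0018, 0.0058, -1.4, -17.9, 0.0], [-0.0303, 0.0024, 0.0062, -1.9, -23.9, 0.0], [-0.038, 0.003, 0.0057, -2.4, -29.9, 0.0]]
-6.5 [[-0.0039, 0.0003, -0.0005, -0.2, -3.0, 0.0], [-0.0077, 0.0006, -0.0013, -0.5, -6.0, 0.0], [-0.0114, 0.0009, -0.0022, -0.7, -9.0, 0.0], [-0.0152, 0.0012, -0.0034, -0.9, -12.0, 0.0], [-0.0188, 0.0015, -0.0047, -1.2, -15.0, 0.0]]
```

```bash
python3 -m crank '[[[-0.0073,0.0006,0.0027,-0.5,-6,0,0.026],[-0.0148,0.0012,0.0047,-0.9,-12,0,0.026],[-0.0225,0.0018,0.0058,-1.4,-17.9,0,0.026],[-0.0303,0.0024,0.0062,-1.9,-23.9,0,0.026],[-0.038,0.003,0.0057,-2.4,-29.9,0,0.026]]]'
python3 -m crank '[[[-0.0039,0.0003,-0.0005,-0.2,-3,0,0.026],[-0.0077,0.0006,-0.0013,-0.5,-6,0,0.026],[-0.0114,0.0009,-0.0022,-0.7,-9,0,0.026],[-0.0152,0.0012,-0.0034,-0.9,-12,0,0.026],[-0.0188,0.0015,-0.0047,-1.2,-15,0,0.026]]]'
cat > look.py <<'E'
import sys,cv2
from h import *
def R(x,y,z):return [.5485+x*.9967+y*.081,-.169+y*.9967-.081*x,z]
def unwrap(img,r=.056,a0=20,a1=-110,cam='scene'):
    A=np.arange(a0,a1,-.5);Y=np.arange(.058,-.0581,-.0005)
    m=np.array([[proj(cam,R(r*np.sin(np.radians(a)),y,.125+r*np.cos(np.radians(a)))) for y in Y] for a in A]).astype(np.float32)
    return cv2.remap(img,m[...,0],m[...,1],cv2.INTER_CUBIC)
def snap(k):
    o={}
    for n in('wrist','scene'):
        o[n]=arm.camera(n)['pixels'][:,:,::-1].copy();cv2.imwrite(f'pics/{n[0]}{k}.png',o[n])
    return o
E
python3 - <<'E'
from look import *
print(arm.get_state()['q']);snap(9)
for k in(0,7,9):
    u=cv2.cvtColor(unwrap(cv2.imread(f'pics/s{k}.png' if k else 'pics/scene0.png')),cv2.COLOR_BGR2GRAY).astype(float)[:,60:150]
    print(k);print([(20-int(i/2),int(u[i:i+6].mean()),int(u[i:i+6].std(axis=1).mean())) for i in range(0,260,6)])
E
```

```text
clock: 11.57
position: [0.5335, -0.233, 0.1994]
tool_rot: [-179.6, -9.0, -4.3]
contact_force: [0.7, 0.8, -0.2]
grip_width: 0.298
grasp_force: 0.0
clock: 11.98
position: [0.5143, -0.2314, 0.194]
tool_rot: [-179.7, -23.8, -4.2]
contact_force: [0.4, 0.1, 0.3]
grip_width: 0.297
grasp_force: 0.0
[ 24.65794543  18.7798127   -0.49038254 121.78969993 -25.91057919
  18.78260272 -46.84351728]
0
[(20, 108, 15), (17, 109, 13), (14, 111, 13), (11, 113, 14), (8, 115, 17), (5, 121, 22), (2, 129, 26), (-1, 137, 22), (-4, 143, 14), (-7, 150, 15), (-10, 159, 17), (-13, 160, 17), (-16, 164, 18), (-19, 169, 17), (-22, 162, 19), (-25, 169, 17), (-28, 166, 15), (-31, 167, 14), (-34, 169, 14), (-37, 171, 12), (-40, 173, 12), (-43, 175, 12), (-46, 175, 13), (-49, 175, 12), (-52, 173, 13), (-55, 171, 14), (-58, 169, 16), (-61, 169, 17), (-64, 169, 18), (-67, 165, 16), (-70, 169, 15), (-73, 165, 15), (-76, 166, 13), (-79, 161, 12), (-82, 157, 13), (-85, 150, 14), (-88, 147, 12), (-91, 144, 13), (-94, 136, 11), (-97, 129, 12), (-100, 128, 11), (-103, 131, 7), (-106, 129, 3), (-109, 126, 2)]
7
[(20, 101, 24), (
[... 646 characters left out ...]
09, 118, 10)]
9
[(20, 99, 24), (17, 102, 27), (14, 107, 31), (11, 109, 34), (8, 112, 38), (5, 120, 41), (2, 130, 45), (-1, 137, 49), (-4, 140, 52), (-7, 142, 55), (-10, 146, 56), (-13, 149, 57), (-16, 152, 58), (-19, 154, 60), (-22, 155, 59), (-25, 160, 48), (-28, 176, 19), (-31, 187, 3), (-34, 187, 1), (-37, 187, 1), (-40, 187, 1), (-43, 187, 1), (-46, 185, 6), (-49, 178, 9), (-52, 171, 13), (-55, 167, 16), (-58, 164, 20), (-61, 162, 23), (-64, 164, 22), (-67, 164, 19), (-70, 164, 20), (-73, 162, 18), (-76, 160, 16), (-79, 162, 14), (-82, 154, 18), (-85, 150, 19), (-88, 149, 16), (-91, 149, 13), (-94, 154, 7), (-97, 156, 3), (-100, 158, 7), (-103, 161, 11), (-106, 163, 13), (-109, 163, 15)]
```

The hatch is the perforated band from −46° to −92°, with its lip at about −90°. The hatch middle is near −69°, so about 69° remain. Next stroke is 48°.

```bash
python3 -m crank '[[[0,-0.0008,0,0,0,0,0.02],[0,-0.0008,0,0,0,0,0.015],[0,-0.0008,0,0,0,0,0.01],[0,-0.0008,0,0,0,0,0.006],[0,-0.0008,0,0,0,0,0.006]]]' 5
python3 -m crank '[[[0.0029,-0.0005,0.0012,0.2,2.4,0,0.006],[0.0058,-0.001,0.0023,0.4,4.8,0,0.006],[0.0088,-0.0012,0.0033,0.6,7.2,0,0.006],[0.0118,-0.0014,0.0041,0.8,9.6,0,0.006],[0.0149,-0.0017,0.0048,0.9,12,0,0.006]]]'
python3 -m crank '[[[0.0031,-0.0002,0.0006,0.2,2.4,0,0.006],[0.0062,-0.0005,0.001,0.4,4.8,0,0.006],[0.0093,-0.0007,0.0014,0.6,7.2,0,0.006],[0.0124,-0.001,0.0016,0.8,9.6,0,0.006],[0.0155,-0.0012,0.0016,0.9,12,0,0.006]]]'
python3 -m crank '[[[0.0031,-0.0006,-0.0001,0.2,2.4,0,0.006],[0.0063,-0.0009,-0.0003,0.4,4.8,0,0.006],[0.0094,-0.0011,-0.0006,0.6,7.2,0,0.006],[0.0125,-0.0014,-0.0011,0.8,9.6,0,0.006],[0.0155,-0.0016,-0.0016,0.9,12,0,0.006]]]'
python3 -m crank '[[[0.003,-0.0002,-0.0007,0.2,2.4,0,0.006],[0.0061,-0.0005,-0.0016,0.4,4.8,0,0.006],[0.009,-0.0007,-0.0025,0.6,7.2,0,0.006],[0.012,-0.0009,-0.0036,0.8,9.6,0,0.006],[0.0149,-0.0012,-0.0048,0.9,12,0,0.006]]]'
python3 -m crank '[[[0,0,0,0,0,0,0.01],[0,0,0,0,0,0,0.02],[0,0,0,0,0,0,0.026],[0,0,0,0,0,0,0.026]]]'
```

```text
clock: 12.5
position: [0.5158, -0.2313, 0.1937]
tool_rot: [-179.6, -23.7, -4.1]
contact_force: [-0.1, 2.8, 2.4]
grip_width: 0.088
grasp_force: 5.0
clock: 12.92
position: [0.5291, -0.2324, 0.1974]
tool_rot: [-179.5, -11.3, -4.2]
contact_force: [-0.6, 3.4, -3.6]
grip_width: 0.092
grasp_force: 5.0
clock: 13.33
position: [0.5444, -0.2337, 0.1988]
tool_rot: [-179.5, 0.7, -4.2]
contact_force: [-1.2, 2.5, -4.8]
grip_width: 0.092
grasp_force: 5.0
clock: 13.75
position: [0.5598, -0.235, 0.1968]
tool_rot: [-179.5, 12.8, -4.2]
contact_force: [-2.1, 2.8, -4.7]
grip_width: 0.09
grasp_force: 5.0
clock: 14.17
position: [0.5744, -0.2362, 0.1917]
tool_rot: [-179.4, 24.9, -4.2]
contact_force: [-3.4, 3.9, -5.9]
grip_width: 0.094
grasp_force: 5.0
clock: 14.5
position: [0.5756, -0.2384, 0.1942]
tool_rot: [-179.6, 24.4, -4.3]
contact_force: [-0.8, -1.0, -0.3]
grip_width: 0.291
grasp_force: 0.0
```

```bash
python3 -m crank '[[[-0.0073,0.0006,0.0027,-0.5,-6,0,0.026],[-0.0148,0.0012,0.0047,-0.9,-12,0,0.026],[-0.0225,0.0018,0.0058,-1.4,-17.9,0,0.026],[-0.0303,0.0024,0.0062,-1.9,-23.9,0,0.026],[-0.038,0.003,0.0057,-2.4,-29.9,0,0.026]]]'
python3 -m crank '[[[-0.0039,0.0003,-0.0005,-0.2,-3,0,0.026],[-0.0077,0.0006,-0.0013,-0.5,-6,0,0.026],[-0.0114,0.0009,-0.0022,-0.7,-9,0,0.026],[-0.0152,0.0012,-0.0034,-0.9,-12,0,0.026],[-0.0188,0.0015,-0.0047,-1.2,-15,0,0.026]]]'
python3 - <<'E'
from look import *
snap(10)
u=cv2.cvtColor(unwrap(cv2.imread('pics/s10.png')),cv2.COLOR_BGR2GRAY).astype(float)[:,90:150]
print([(20-int(i/2),int(u[i:i+4].mean()),int(u[i:i+4].std(axis=1).mean())) for i in range(0,260,4)])
E
```

```text
clock: 14.92
position: [0.5376, -0.2355, 0.2011]
tool_rot: [-179.8, -6.0, -4.3]
contact_force: [0.3, -0.2, -0.1]
grip_width: 0.297
grasp_force: 0.0
clock: 15.33
position: [0.5184, -0.2339, 0.1958]
tool_rot: [-179.9, -20.8, -4.3]
contact_force: [-0.0, 0.6, -0.7]
grip_width: 0.297
grasp_force: 0.0
[(20, 115, 21), (18, 115, 23), (16, 115, 26), (14, 116, 31), (12, 118, 34), (10, 120, 37), (8, 123, 41), (6, 128, 45), (4, 131, 47), (2, 129, 47), (0, 125, 46), (-2, 122, 46), (-4, 123, 47), (-6, 126, 49), (-8, 127, 49), (-10, 127, 50), (-12, 125, 50), (-14, 128, 48), (-16, 133, 47), (-18, 143, 39), (-20, 156, 21), (-22, 166, 19), (-24, 168, 24), (-26, 167, 22), (-28, 160, 21), (-30, 155, 21), (-32, 163, 20), (-34, 169, 19), (-36, 168, 21), (-38, 171, 15), (-40, 173, 12), (-42, 180, 12), (-44, 186, 6), (-46, 178, 11), (-48, 183, 13), (-50, 191, 7), (-52, 181, 19), (-54, 182, 11), (-56, 190, 3), (-58, 188, 7), (-60, 175, 20), (-62, 169, 17), (-64, 174, 19), (-66, 170, 17), (-68, 169, 15), (-70, 175, 15), (-72, 170, 16), (-74, 165, 14), (-76, 168, 15), (-78, 165, 14), (-80, 158, 16), (-82, 160, 12), (-84, 160, 13), (-86, 154, 12), (-88, 148, 12), (-90, 147, 14), (-92, 146, 13), (-94, 142, 11), (-96, 135, 9), (-98, 129, 11), (-100, 126, 14), (-102, 126, 15), (-104, 126, 12), (-106, 123, 9), (-108, 120, 8)]
```

```bash
cat >> look.py <<'E'
def knob(img,ref='pics/s7.png'):
    r=cv2.imread(ref)[:,:,1][186:206,294:312];g=img[:,:,1][180:214,288:318]
    k=8;f=lambda x:cv2.resize(x,None,fx=k,fy=k,interpolation=cv2.INTER_CUBIC)
    m=cv2.matchTemplate(f(g),f(r),cv2.TM_CCOEFF_NORMED);_,v,_,l=cv2.minMaxLoc(m)
    return l[0]/k-6,l[1]/k-6,round(v,3)
E
python3 - <<'E'
from look import *
for k in(6,7,8,9,10):print(k,knob(cv2.imread(f'pics/s{k}.png')))
from arc import arc
for a in(-20.5,-10.5,-2):print(a,[[float(v) for v in r] for r in arc(a,2 if a<-11 else 1,5,.0748)])
E
python3 -m crank '[[[0,0.0008,0,0,0,0,0.02],[0,0.0008,0,0,0,0,0.015],[0,0.0008,0,0,0,0,0.01],[0,0.0008,0,0,0,0,0.006],[0,0.0008,0,0,0,0,0.006]]]' 5
```

```text
6 (0.0, 0.0, 0.995)
7 (0.0, 0.0, 0.999)
8 (0.0, -0.125, 0.992)
9 (0.0, 0.0, 0.995)
10 (0.0, -0.125, 0.985)
-20.5 [[0.0025, -0.0002, 0.0009, 0.2, 2.0, 0.0], [0.0049, -0.0004, 0.0017, 0.3, 4.0, 0.0], [0.0074, -0.0006, 0.0024, 0.5, 6.0, 0.0], [0.01, -0.0008, 0.003, 0.6, 8.0, 0.0], [0.0125, -0.001, 0.0035, 0.8, 10.0, 0.0]]
-10.5 [[0.0013, -0.0001, 0.0002, 0.1, 1.0, 0.0], [0.0026, -0.0002, 0.0004, 0.2, 2.0, 0.0], [0.0039, -0.0003, 0.0006, 0.2, 3.0, 0.0], [0.0051, -0.0004, 0.0008, 0.3, 4.0, 0.0], [0.0064, -0.0005, 0.0009, 0.4, 5.0, 0.0]]
-2 [[0.0013, -0.0001, 0.0, 0.1, 1.0, 0.0], [0.0026, -0.0002, 0.0, 0.2, 2.0, 0.0], [0.0039, -0.0003, 0.0, 0.2, 3.0, 0.0], [0.0052, -0.0004, 0.0, 0.3, 4.0, 0.0], [0.0065, -0.0005, -0.0001, 0.4, 5.0, 0.0]]
clock: 15.85
position: [0.5198, -0.2316, 0.1948]
tool_rot: [-179.8, -20.6, -4.2]
contact_force: [0.0, 2.7, 3.2]
grip_width: 0.089
grasp_force: 5.0
```

```bash
echo 'from look import *
print("knob",knob(arm.camera("scene")["pixels"][:,:,::-1]))' > kn.py
python3 -m crank '[[[0.0025,-0.0002,0.0009,0.2,2,0,0.006],[0.0049,-0.0004,0.0017,0.3,4,0,0.006],[0.0074,-0.0006,0.0024,0.5,6,0,0.006],[0.01,-0.0008,0.003,0.6,8,0,0.006],[0.0125,-0.001,0.0035,0.8,10,0,0.006]]]'
python3 kn.py
python3 -m crank '[[[0.0013,-0.0001,0.0002,0.1,1,0,0.006],[0.0026,-0.0002,0.0004,0.2,2,0,0.006],[0.0039,-0.0003,0.0006,0.2,3,0,0.006],[0.0051,-0.0004,0.0008,0.3,4,0,0.006],[0.0064,-0.0005,0.0009,0.4,5,0,0.006]]]'
python3 kn.py
```

```text
clock: 16.27
position: [0.5311, -0.2326, 0.1974]
tool_rot: [-179.7, -10.3, -4.2]
contact_force: [-1.1, 2.0, -1.7]
grip_width: 0.094
grasp_force: 5.0
knob (0.0, -0.125, 0.989)
clock: 16.73
position: [0.5375, -0.2331, 0.1982]
tool_rot: [-179.7, -5.4, -4.2]
contact_force: [-0.0, 4.8, -4.0]
grip_width: 0.09
grasp_force: 5.0
knob (0.0, -0.125, 0.989)
```

Now small 2° steps, checking the knob after each.

```bash
python3 -m crank '[[[0.0008,-0.0001,0.0001,0,0.6,0,0.006],[0.0016,-0.0002,0.0001,0.1,1.2,0,0.006],[0.0026,-0.0002,0.0002,0.2,2,0,0.006],[0.0026,-0.0002,0.0002,0.2,2,0,0.006]]]'|grep -E 'pos|contact'
python3 kn.py
```

```text
position: [0.5405, -0.2334, 0.1984]
contact_force: [1.5, 5.7, -3.5]
knob (0.0, 0.0, 0.99)
```

```bash
python3 -m crank '[[[0.0008,-0.0001,0,0,0.6,0,0.006],[0.0016,-0.0002,0,0.1,1.2,0,0.006],[0.0026,-0.0002,0,0.2,2,0,0.006],[0.0026,-0.0002,0,0.2,2,0,0.006]]]'|grep -E 'pos|contact'
python3 kn.py
```

```text
position: [0.543, -0.2336, 0.1984]
contact_force: [0.9, 5.8, -4.5]
knob (0.0, -0.125, 0.987)
```

```bash
python3 -m crank '[[[0.0008,0.0003,-0.0002,0,0.6,0,0.006],[0.0016,0.0006,-0.0004,0.1,1.2,0,0.006],[0.0026,0.0008,-0.0005,0.2,2,0,0.006],[0.0026,0.0008,-0.0005,0.2,2,0,0.006]]]'|grep -E 'pos|contact'
python3 kn.py
```

```text
position: [0.5458, -0.2338, 0.1984]
contact_force: [0.0, 3.9, -1.3]
knob (0.0, -0.125, 0.988)
```

```bash
python3 -m crank '[[[0.0008,0,0,0,0.6,0,0.006],[0.0016,0,0,0.1,1.2,0,0.006],[0.0026,0,-0.0001,0.2,2,0,0.006],[0.0026,0,-0.0001,0.2,2,0,0.006]]]'|grep -E 'pos|contact'
python3 kn.py
```

```text
position: [0.5485, -0.234, 0.1982]
contact_force: [-0.6, 2.4, -3.2]
knob (0.0, -0.125, 0.991)
```

```bash
python3 -m crank '[[[0.0008,0,0,0,0.6,0,0.006],[0.0016,0,-0.0001,0.1,1.2,0,0.006],[0.0026,0,-0.0002,0.2,2,0,0.006],[0.0026,0,-0.0002,0.2,2,0,0.006]]]'|grep -E 'pos|contact'
python3 kn.py
```

```text
position: [0.5511, -0.2342, 0.198]
contact_force: [0.1, -0.0, -4.9]
knob (0.0, 0.25, 0.974)
```

```bash
python3 -m crank '[[[0.0008,0,-0.0001,0,0.6,0,0.006],[0.0016,0,-0.0002,0.1,1.2,0,0.006],[0.0026,0,-0.0003,0.2,2,0,0.006],[0.0026,0,-0.0003,0.2,2,0,0.006]]]'|grep -E 'pos|contact'
python3 kn.py
```

```text
position: [0.5536, -0.2344, 0.1977]
contact_force: [-1.7, -2.3, -4.4]
knob (-0.125, 0.75, 0.943)
```

```bash
python3 -m crank '[[[0.0006,0,-0.0001,0,0.5,0,0.006],[0.0013,0.0003,-0.0002,0.1,1,0,0.006],[0.0013,0.0003,-0.0002,0.1,1,0,0.006]]]'|grep -E 'pos|contact'
python3 kn.py
```

```text
position: [0.5545, -0.2344, 0.1976]
contact_force: [-1.3, -6.0, -6.6]
knob (-0.125, 0.875, 0.93)
```

```bash
python3 -m crank '[[[0,0,0,0,0,0,0.01],[0,0,0,0,0,0,0.02],[0,0,0,0,0,0,0.026],[0,0,0,0,0,0,0.026],[0,0,0,0,0,0,0.026]]]'|grep -E 'pos|contact|grip'
python3 kn.py
```

```text
position: [0.5552, -0.2326, 0.1981]
contact_force: [0.1, 0.6, -0.0]
grip_width: 0.296
knob (-0.25, 1.0, 0.915)
```

```bash
python3 -m crank '[[[0.003,0,0.018,0,0,0,0.026],[0.006,0,0.036,0,0,0,0.026],[0.009,0,0.06,0,0,0,0.026],[0.009,0.01,0.085,0,-5,0,0.026],[0.0,0.03,0.1,0,-10,0,0.026]]]'|grep -E 'pos|rot'
python3 kn.py
python3 - <<'E'
from look import *
c=arm.camera('wrist');print(arm.get_state()['position'],arm.get_state()['tool_rot'])
cv2.imwrite('pics/w11.png',c['pixels'][:,:,::-1]);snapped=arm.camera('scene')['pixels'][:,:,::-1];cv2.imwrite('pics/s11.png',snapped)
for k in(0,1):print(knob(snapped))
E
```

```text
position: [0.5575, -0.205, 0.3]
tool_rot: [-178.8, -2.9, -4.3]
knob (-0.25, 1.0, 0.915)
[ 0.55288479 -0.20137075  0.30049567] [-178.54100528   -2.69319649   -4.19905021]
(-0.25, 1.0, 0.915)
(-0.25, 1.0, 0.915)
```

```bash
python3 -c "
import cv2,numpy as np
w=cv2.imread('pics/w11.png');s=cv2.imread('pics/s11.png')[180:250,290:350]
a=cv2.resize(w,(480,360));b=cv2.resize(s,(309,360),interpolation=cv2.INTER_CUBIC)
cv2.imwrite('pics/k11.png',np.hstack([a,b]))"
```

```text
(no output)
```

View pics/k11.png

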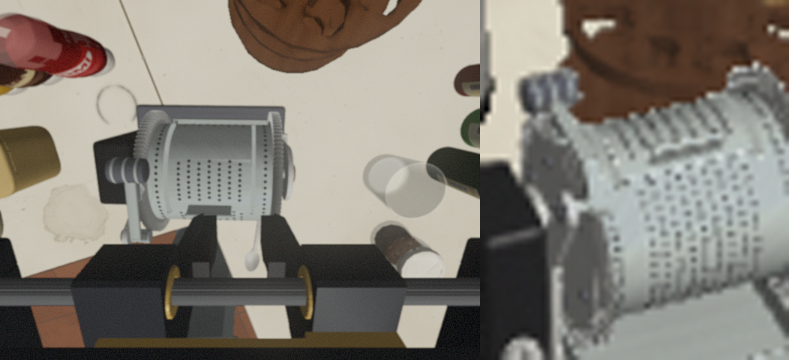

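Run:
```python
from look import *
from scipy.spatial.transform import Rotation as Ro
for d in(-28,-24,-20.6,-17):
    a=np.radians(d);p=[R(r*np.sin(a),0,.125+r*np.cos(a)) for r in(.075,.059)]
    q=[((proj('scene',x)-[290,180])*5.143+[480,0]).round(1) for x in p]
    T=np.array([[0,-.9482,-.3176,.0826],[1,.0002,-.0006,-.0002],[.0006,-.3176,.9482,-.132]])
    Rt=Ro.from_euler('xyz',[-178.54,-2.69,-4.2],degrees=True).as_matrix();F=240/np.tan(np.radians(66.745/2))
    o=[]
    for x in p:
        t=Rt.T@(np.array(x)-[.5529,-.2014,.3005]);c=T[:,:3].T@(t-T[:,3]);o.append((np.array([320+F*c[0]/c[2],240+F*c[1]/c[2]])*.75).round(1))
    print(d,q,o)
```

```text
-28 [array([693.5, 149.4]), array([687.7, 161. ])] [array([210.3, 227.5]), array([212. , 214.7])]
-24 [array([690.4, 141.4]), array([685.3, 154.7])] [array([209.9, 224.1]), array([211.7, 212.1])]
-20.6 [array([687.6, 134.8]), array([683.2, 149.6])] [array([209.6, 220.9]), array([211.5, 209.6])]
-17 [array([684.7, 128.1]), array([680.9, 144.3])] [array([209.3, 217.3]), array([211.2, 206.8])]
```

Run:
```python
from look import *
f=lambda x:cv2.resize(x,None,fx=16,fy=16,interpolation=cv2.INTER_CUBIC)
r=cv2.imread('pics/s7.png')[190:201,297:309]
for k in(8,10,11):
    g=cv2.imread(f'pics/s{k}.png')[186:206,293:313]
    m=cv2.matchTemplate(f(g),f(r),cv2.TM_CCOEFF_NORMED);_,v,_,l=cv2.minMaxLoc(m);print(k,l[0]/16-4,l[1]/16-4,v)
# centroid of bright-dark transitions: column-mean vertical profile
for k in(7,11):
    g=cv2.imread(f'pics/s{k}.png')[:,:,1].astype(int);print(k,g[186:204,300:306].mean(1).astype(int).tolist())
```

```text
8 0.0 -0.125 0.9826804399490356
10 0.0 -0.125 0.9715025424957275
11 -0.4375 1.4375 0.9349155426025391
7 [209, 210, 211, 211, 210, 210, 162, 116, 108, 113, 118, 112, 108, 114, 136, 185, 163, 128]
11 [209, 210, 211, 210, 210, 210, 196, 194, 125, 104, 113, 122, 117, 118, 119, 113, 133, 125]
```

The knob dropped 1.56 px (1.6 predicted for home), and the lip foot sits where lip_shut predicts, at about (683,150) in the crop. So the tooth is home. Next I place closed fingers on the robot's side of the lip.

```bash
python3 -m crank '[[[-0.02,0.012,0,0,1,0,0],[-0.04,0.025,0,0,2,0,0],[-0.061,0.037,0,0,2.6,0,0],[-0.061,0.037,0,0,2.6,0,0],[-0.061,0.037,0,0,2.6,0,0]]]' 5
python3 kn.py
```

```text
clock: 20.83
position: [0.4938, -0.1661, 0.2973]
tool_rot: [-178.9, 0.2, -4.2]
contact_force: [1.3, 0.5, 0.2]
grip_width: 0.007
grasp_force: 0.0
knob (-0.25, 1.0, 0.915)
```

```bash
python3 -m crank '[[[-0.002,0.001,-0.025,0,0,0,0],[-0.002,0.001,-0.055,0,0,0,0],[-0.002,0.001,-0.08,0,0,0,0],[-0.002,0.001,-0.092,0,0,0,0],[-0.002,0.001,-0.093,0,0,0,0]]]'
python3 - <<'E'
from look import *
o=snap(12);print(arm.get_state()['position'],arm.get_state()['contact_force'],knob(o['scene']))
E
```

```text
clock: 21.3
position: [0.4908, -0.1655, 0.2016]
tool_rot: [-178.8, 0.5, -4.3]
contact_force: [0.7, -0.0, -0.4]
grip_width: 0.004
grasp_force: 0.0
[ 0.49224942 -0.16595313  0.20439004] [ 0.29375454 -0.66133033  0.35910176] (-0.5, 1.5, 0.757)
```

```bash
python3 -m crank '[[[0.003,-0.0002,0,0,0,0,0],[0.006,-0.0005,0,0,0,0,0],[0.009,-0.0007,0,0,0,0,0],[0.012,-0.001,0,0,0,0,0],[0.014,-0.0011,0,0,0,0,0]]]'|grep -E 'pos|contact'
python3 -m crank '[[[0.0015,-0.0001,0,0,0,0,0],[0.003,-0.0002,0,0,0,0,0],[0.0045,-0.0004,0,0,0,0,0],[0.006,-0.0005,0,0,0,0,0],[0.008,-0.0006,0,0,0,0,0]]]'|grep -E 'pos|contact'
python3 -m crank '[[[0.0015,-0.0001,0,0,0,0,0],[0.003,-0.0002,0,0,0,0,0],[0.005,-0.0004,0,0,0,0,0],[0.007,-0.0005,0,0,0,0,0],[0.009,-0.0007,0,0,0,0,0]]]'|grep -E 'pos|contact'
python3 - <<'E'
from look import *
o=snap(13);print(arm.get_state()['position'],knob(o['scene'],'pics/s11.png'),knob(cv2.imread('pics/s12.png'),'pics/s11.png'))
f=lambda x:cv2.resize(x,None,fx=16,fy=16,interpolation=cv2.INTER_CUBIC)
r=cv2.imread('pics/s11.png')[191:202,297:306]
for k in(12,13):
    g=cv2.imread(f'pics/s{k}.png')[187:207,293:311]
    m=cv2.matchTemplate(f(g),f(r),cv2.TM_CCOEFF_NORMED);_,v,_,l=cv2.minMaxLoc(m);print(k,l[0]/16-4,l[1]/16-4,v)
E
```

```text
position: [0.5065, -0.1664, 0.2052]
contact_force: [0.1, 0.2, 0.9]
position: [0.5132, -0.167, 0.2046]
contact_force: [-1.9, -0.0, 1.8]
position: [0.5228, -0.1677, 0.2047]
contact_force: [-1.3, 0.6, 1.0]
[ 0.52310194 -0.16766672  0.20468952] (-0.375, 0.0, 0.594) (-0.375, 0.125, 0.728)
12 -0.25 0.125 0.703398585319519
13 -0.25 0.1875 0.5009002685546875
```

```bash
python3 -m crank '[[[0.0018,-0.0001,0,0,0,0,0],[0.0036,-0.0003,0,0,0,0,0],[0.0054,-0.0004,0,0,0,0,0],[0.0072,-0.0006,0,0,0,0,0],[0.009,-0.0007,0,0,0,0,0]]]'|grep -E 'pos|contact'
python3 -m crank '[[[0.0018,-0.0001,0,0,0,0,0],[0.0036,-0.0003,0,0,0,0,0],[0.0054,-0.0004,0,0,0,0,0],[0.0072,-0.0006,0,0,0,0,0],[0.009,-0.0007,0,0,0,0,0]]]'|grep -E 'pos|contact'
python3 - <<'E'
from look import *
o=snap(14)
f=lambda x:cv2.resize(x,None,fx=16,fy=16,interpolation=cv2.INTER_CUBIC)
r=cv2.imread('pics/s11.png')[191:202,297:306]
for k in(14,):
    g=cv2.imread(f'pics/s{k}.png')[187:207,293:311]
    m=cv2.matchTemplate(f(g),f(r),cv2.TM_CCOEFF_NORMED);_,v,_,l=cv2.minMaxLoc(m);print(k,l[0]/16-4,l[1]/16-4,v)
for k in(11,14):
    g=cv2.imread(f'pics/s{k}.png')[:,:,1].astype(int);print(k,g[186:204,298:303].mean(1).astype(int).tolist())
E
```

```text
position: [0.5318, -0.1683, 0.2047]
contact_force: [-1.1, 0.0, 0.6]
position: [0.5407, -0.1691, 0.2046]
contact_force: [-1.5, -0.7, 0.1]
14 -0.25 0.125 0.5190816521644592
11 [209, 210, 210, 210, 210, 211, 212, 212, 163, 108, 98, 105, 95, 96, 86, 88, 153, 146]
14 [35, 53, 71, 88, 123, 136, 160, 183, 152, 107, 98, 105, 95, 96, 86, 89, 138, 153]
```

The knob profile is unchanged, so the catch is still home. I'll finish the push in slower steps.

```bash
python3 -m crank '[[[0.0018,-0.0001,0,0,0,0,0],[0.0036,-0.0003,0,0,0,0,0],[0.0054,-0.0004,0,0,0,0,0],[0.0072,-0.0006,0,0,0,0,0],[0.0085,-0.0007,0,0,0,0,0]]]'|grep -E 'pos|contact'
python3 -m crank '[[[0.0016,-0.0001,0,0,0,0,0],[0.0032,-0.0003,0,0,0,0,0],[0.0048,-0.0004,0,0,0,0,0],[0.006,-0.0005,0,0,0,0,0],[0.007,-0.0006,0,0,0,0,0]]]'|grep -E 'pos|contact'
python3 -m crank '[[[0,0,0,0,0,0,0],[-0.003,0,0,0,0,0,0],[-0.01,0.001,0.005,0,0,0,0],[-0.02,0.002,0.02,0,0,0,0],[-0.02,0.002,0.05,0,0,0,0]]]'|grep -E 'pos|contact'
python3 -m crank '[[[-0.01,0,0.03,0,0,0,0],[-0.03,-0.02,0.05,0,0,0,0],[-0.06,-0.04,0.05,0,0,0,0],[-0.08,-0.07,0.05,0,0,0,0],[-0.1,-0.1,0.05,0,0,0,0]]]'|grep -E 'pos|contact'
python3 - <<'E'
from look import *
o=snap(15);t=arm.camera('top')['pixels'][:,:,::-1];cv2.imwrite('pics/t15.png',t)
for k in(11,15):
    g=cv2.imread(f'pics/s{k}.png')[:,:,1].astype(int);print(k,g[186:204,298:303].mean(1).astype(int).tolist())
    u=cv2.cvtColor(unwrap(cv2.imread(f'pics/s{k}.png'),a0=40,a1=-60),cv2.COLOR_BGR2GRAY).astype(float)[:,95:137]
    print([(40-int(i/2),int(u[i:i+4].mean()),int(u[i:i+4].std(axis=1).mean())) for i in range(0,200,4)])
E
```

```text
position: [0.5492, -0.1697, 0.2045]
contact_force: [-0.5, 0.4, -0.3]
position: [0.5563, -0.1704, 0.2047]
contact_force: [-0.9, -0.7, -0.2]
position: [0.5323, -0.1678, 0.2527]
contact_force: [0.2, -0.3, -0.3]
position: [0.4348, -0.2689, 0.3059]
contact_force: [1.3, -1.2, -0.4]
11 [209, 210, 210, 210, 210, 211, 212, 212, 163, 108, 98, 105, 95, 96, 86, 88, 153, 146]
[(40, 95, 31), (38, 93, 29), (36, 93, 28), (34, 94, 27), (32, 97, 26), (30, 100, 24), (28, 105, 22), (26, 110, 19), (24, 113, 15), (22, 115, 12), (20, 115, 13), (18, 114, 14), (16, 114, 14), (14, 114, 16), (12, 117, 19), (10, 122, 22), (8, 129, 21), (6, 137, 17), (4, 142, 13), (2, 144, 14), (0, 145, 17), (-2, 146, 17), (-4, 148, 15), (-6, 149, 15), (-8, 157, 20), (-10, 177, 18), (-12, 185, 6), (-14, 158, 12), (-16, 123, 12), (-18, 112, 7), (-20, 126, 5), (-22, 158, 5), (-24, 187, 6), (-26, 195, 16), (-28, 188, 24), (-30, 181, 13), (-32, 170, 23), (-34, 169, 17), (-36, 180, 13), (-38, 173, 13), (-40, 173, 13), (-42, 183, 7), (-44, 178, 10), (-46, 176, 12), (-48, 176, 13), (-50, 176, 14), (-52, 178, 13), (-54, 168, 17), (-56, 169, 13), (-58, 176, 13)]
15 [209, 211, 211, 210, 210, 211, 212, 212, 163, 109, 98, 105, 95, 97, 86, 89, 139, 154]
[(40, 182, 1), (38, 182, 1), (36, 182, 2), (34, 181, 2), (32, 180, 3), (30, 179, 3), (28, 177, 3), (26, 174, 3), (24, 170, 4), (22, 166, 4), (20, 161, 4), (18, 154, 6), (16, 144, 8), (14, 131, 9), (12, 118, 10), (10, 111, 10), (8, 111, 7), (6, 118, 4), (4, 126, 1), (2, 132, 0), (0, 137, 0), (-2, 142, 0), (-4, 146, 0), (-6, 151, 0), (-8, 157, 0), (-10, 161, 1), (-12, 165, 2), (-14, 168, 2), (-16, 171, 2), (-18, 175, 1), (-20, 177, 1), (-22, 179, 1), (-24, 183, 2), (-26, 189, 1), (-28, 186, 5), (-30, 178, 14), (-32, 173, 16), (-34, 173, 13), (-36, 180, 11), (-38, 177, 12), (-40, 173, 11), (-42, 181, 8), (-44, 177, 8), (-46, 173, 14), (-48, 177, 13), (-50, 175, 20), (-52, 175, 11), (-54, 173, 14), (-56, 170, 14), (-58, 179, 12)]
```

Run:
```python
from look import *
def P(c,r,d,y=0):a=np.radians(d);return proj(c,R(r*np.sin(a),y,.125+r*np.cos(a)))
for c,n in(('scene','s15'),('top','t15')):
    g=cv2.GaussianBlur(cv2.imread(f'pics/{n}.png'),(0,0),.4)[:,:,1]
    print(c,[(d,P(c,.059,d).round(1).tolist(),P(c,.075,d).round(1).tolist()) for d in(8,12,16,20,21.8)])
    c0=P(c,.059,12);
    for v in np.arange(c0[1]-14,c0[1]+14):
        print(int(round(v)),[int(g[int(round(v)),int(round(c0[0]))+k]) for k in range(-24,25,4)])
```

```text
scene [(8, [325.8, 202.5], [325.6, 197.9]), (12, [325.3, 201.9], [325.0, 197.1]), (16, [324.8, 201.4], [324.3, 196.5]), (20, [324.3, 201.0], [323.7, 196.0]), (21.8, [324.1, 200.9], [323.4, 195.8])]
188 [212, 212, 51, 59, 54, 56, 43, 54, 51, 55, 47, 59, 62]
189 [210, 213, 38, 58, 55, 57, 42, 53, 55, 52, 42, 63, 61]
190 [208, 212, 36, 58, 56, 57, 49, 55, 54, 48, 37, 63, 57]
191 [211, 205, 46, 52, 52, 57, 54, 54, 50, 57, 42, 64, 54]
192 [212, 130, 57, 41, 53, 59, 56, 56, 52, 59, 53, 64, 59]
193 [210, 135, 60, 37, 52, 57, 56, 55, 49, 58, 87, 123, 61]
194 [150, 98, 73, 40, 44, 60, 56, 57, 51, 61, 107, 122, 59]
195 [103, 94, 67, 58, 42, 50, 57, 62, 55, 68, 116, 114, 57]
196 [101, 102, 65, 60, 47, 47, 57, 190, 55, 126, 90, 111, 72]
197 [133, 106, 70, 59, 55, 52, 182, 169, 55, 116, 81, 106, 66]
198 [137, 106, 131, 59, 60, 182, 163, 182, 59, 153, 82, 106, 95]
199 [150, 126, 83, 58, 146, 155, 180, 186, 97, 145, 125, 95, 99]
200 [125, 159, 59, 59, 87, 179, 185, 181, 131, 131, 145, 131, 95]
201 [99, 164, 56, 59, 61, 185, 181, 146, 122, 155, 157, 155, 93]
202 [134, 158, 57, 58, 104, 181, 154, 120
[... 2283 characters left out ...]
63, 161, 141, 64, 59]
198 [102, 149, 168, 168, 168, 166, 160, 162, 162, 161, 139, 61, 59]
199 [152, 152, 166, 167, 167, 165, 160, 161, 160, 159, 129, 64, 63]
200 [100, 151, 166, 166, 163, 161, 164, 159, 161, 156, 132, 64, 82]
201 [109, 152, 171, 169, 165, 162, 158, 160, 160, 158, 133, 63, 83]
202 [162, 154, 162, 166, 164, 165, 163, 160, 160, 161, 139, 61, 59]
203 [88, 152, 163, 168, 163, 158, 160, 163, 161, 159, 140, 59, 54]
204 [134, 150, 163, 162, 159, 158, 157, 163, 160, 160, 138, 85, 47]
205 [135, 148, 111, 97, 110, 132, 152, 160, 159, 158, 135, 100, 45]
206 [103, 153, 149, 140, 135, 123, 116, 103, 103, 107, 135, 58, 53]
207 [164, 149, 160, 156, 163, 157, 157, 153, 143, 137, 137, 47, 45]
```

The catch is home and the drum hasn't moved. The lip edge in the top view (row 189) gives about 0.60 rad open. I'll nudge it a further 3.5 mm, to about 0.66.

```bash
python3 -m crank '[[[0.02,0.025,0,0,0,0,0],[0.045,0.05,0,0,0,0,0],[0.07,0.075,0,0,0,0,0],[0.095,0.1,0,0,0,0,0],[0.099,0.102,-0.01,0,0,0,0]]]'|grep -E 'pos|contact'
python3 -m crank '[[[0,0,-0.03,0,0,0,0],[0,0,-0.06,0,0,0,0],[0,0,-0.083,0,0,0,0],[0,0,-0.09,0,0,0,0],[0,0,-0.09,0,0,0,0]]]'|grep -E 'pos|rot'
```

```text
position: [0.5407, -0.1583, 0.2961]
contact_force: [0.2, 0.6, -0.2]
position: [0.5342, -0.165, 0.2031]
tool_rot: [-178.8, 0.4, -4.1]
```

```bash
python3 -m crank '[[[0.003,-0.0005,0.001,0,0,0,0],[0.006,-0.001,0.001,0,0,0,0],[0.009,-0.0015,0.001,0,0,0,0],[0.012,-0.002,0.001,0,0,0,0],[0.015,-0.0025,0.001,0,0,0,0]]]'|grep -E 'pos|contact'
python3 -m crank '[[[0.0015,-0.0002,0,0,0,0,0],[0.003,-0.0004,0,0,0,0,0],[0.0045,-0.0006,0,0,0,0,0],[0.006,-0.0008,0,0,0,0,0],[0.006,-0.0008,0,0,0,0,0]]]'|grep -E 'pos|contact'
```

```text
position: [0.551, -0.169, 0.2065]
contact_force: [-0.2, -0.3, -0.1]
position: [0.5563, -0.1696, 0.2056]
contact_force: [1.1, 0.6, 0.1]
```

```bash
python3 -m crank '[[[0.001,-0.0001,0,0,0,0,0],[0.002,-0.0002,0,0,0,0,0],[0.003,-0.0003,0,0,0,0,0],[0.004,-0.0004,0,0,0,0,0],[0.004,-0.0004,0,0,0,0,0]]]'|grep -E 'pos|contact'
python3 -m crank '[[[-0.003,0,0,0,0,0,0],[-0.01,0.001,0.005,0,0,0,0],[-0.02,0.002,0.02,0,0,0,0],[-0.02,0.002,0.05,0,0,0,0],[-0.03,0.002,0.08,0,0,0,0]]]'|grep -E 'pos|contact'
python3 -m crank '[[[-0.01,0,0.02,0,0,0,0],[-0.03,-0.02,0.03,0,0,0,0],[-0.06,-0.04,0.03,0,0,0,0],[-0.08,-0.07,0.03,0,0,0,0],[-0.1,-0.1,0.03,0,0,0,0]]]'|grep -E 'pos|contact'
python3 - <<'E'
from look import *
o=snap(16);t=arm.camera('top')['pixels'][:,:,::-1];cv2.imwrite('pics/t16.png',t)
g=o['scene'][:,:,1].astype(int);print(g[186:204,298:303].mean(1).astype(int).tolist())
for n in('t15','t16'):print(n,cv2.imread(f'pics/{n}.png')[184:200,353:370,1].mean(1).astype(int).tolist())
E
```

```text
position: [0.5601, -0.1701, 0.2055]
contact_force: [-0.9, -0.6, -0.7]
position: [0.5298, -0.1676, 0.2864]
contact_force: [1.1, 0.6, 0.5]
position: [0.4287, -0.2685, 0.3166]
contact_force: [0.6, -0.7, -0.2]
[210, 211, 212, 211, 210, 212, 212, 213, 163, 109, 98, 105, 95, 96, 87, 89, 139, 154]
t15 [54, 52, 66, 72, 89, 175, 135, 147, 145, 133, 128, 133, 160, 163, 163, 162]
t16 [56, 52, 64, 92, 177, 140, 151, 150, 134, 125, 131, 157, 166, 164, 163, 162]
```

```bash
python3 -c "
from plant import arm
print(arm.get_state()['clock'],arm.finish_job())"
```

```text
the job is handed in; nothing more can be done
28.5667 None
```

The job is handed in at 28.6 s: the catch's tooth is home in the notch with the hatch at the top, and the hatch is about 0.65 of 0.74 rad open; the catch had not moved in the last picture, and I made no separate check of the other items on the worktop.

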